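Clamp a filter module in the crank vise

TASK

Stand the aluminium filter module, brass sockets up, on the bed of the blue vise between its jaws, broad faces towards the jaws and no part of its width sticking out past their ends, and let go of it. Then turn the vise's orange-knobbed crank clockwise (seen from above) until the moving jaw holds the module tight against the fixed jaw, and let go. Do not disturb the other things on the bench.

Things in the scene. Friction and masses are not known exactly. Their poses are not given: they have to be found in the camera images.
- module: The workpiece: loose aluminium filter module, a block 30 (its x) x 60 (its y) x 90 mm tall (its z), about 0.3 kg, with two brass sockets (12 mm dia., 12 mm tall, 17 mm either side of the middle along y) on top. Origin: centre of its underside. It starts standing on the bench, sockets up. Its broad faces look along its x; either may face either jaw.
- vise: Blue vise bolted to the bench, 290 long (its x) x 100 mm wide (its y). Origin: centre of its underside. x is the clamping direction: fixed jaw at the -x end, crank head (76 mm tall, x = 57 to 142 mm) at the +x end. The steel bed between the jaws is 80 mm wide, 40 mm above the bench. Both jaws are 90 mm wide (centred on y = 0), their tops 81 mm above the bench.
- seat (a point): Point on the fixed jaw's face at bed height, on the vise's middle line; axes as the vise. The fixed jaw's face is the plane x = 0 here and the bed is z = 0; a clamped module stands with its origin at x = 15 mm, y about 0, z = 0.
- jaw: Moving jaw, 38 thick (along x), 90 wide, 41 mm tall. Origin: on its clamping face (which looks to the vise's -x), on the middle line, at bed height; axes as the vise. Its distance from seat along x is the present opening, 46 to 66 mm at the start. Self-locking: only the crank moves it.
- crank (a joint): Angle of the crank (rad), grows as it turns clockwise seen from above. Every full turn closes the jaw by 20 mm; at 0 the opening is 66 mm. It starts anywhere from 0 to 6.28 and stays where it is left. It turns with about 2 N at the knob and is blocked once the module is clamped (at about 11.3 rad).
- knob_top (a point): Top centre of the orange crank knob: an upright grip 24 mm in diameter, 55 mm tall, that spins freely on its pin, 50 mm from the crank's vertical axis. Its top is 160 mm above the bench, its lower end (the flat crank arm) 105 mm.
- crank_axis (a point): Point on the crank's vertical axis of rotation at the height of the knob's top.
- meter: Bystander: orange multimeter lying on the bench, 150 x 75 x 36 mm. Origin: centre of its underside.
- spool: Bystander: metal solder spool standing on the bench, 60 mm diameter, 46 mm tall. Origin: centre of its underside.
- driver: Bystander: orange-handled screwdriver lying on the bench, 180 mm long, along its x. Origin on its underside near the middle.
There are look-alikes about, which are no part of the job. What is meant by the module is not green, and is the larger of those in its own colour.

How it is judged (in metres and radians):
On the way, in this order (a step that is already met when the one before it is completed fails the run):
1. the module stands upright on the vise bed between the open jaws, sockets up, and has been let go (y of module in the frame of seat between -0.018 and 0.018 m and z of module in the frame of seat between -0.004 and 0.004 m and angle between module's own z axis and vertical below 0.08 rad and angle between the x axis of module and the x axis of vise, either way round below 0.12 rad and contact force between the fingers and module below 0.3 N and x of module in the frame of seat between 0.012 and 0.05 m and x of jaw in the frame of seat above 0.036 m), for 0.2 s.
2. the crank has brought the moving jaw onto the module and the module is gripped against the fixed jaw (y of module in the frame of seat between -0.018 and 0.018 m and z of module in the frame of seat between -0.004 and 0.004 m and angle between module's own z axis and vertical below 0.08 rad and angle between the x axis of module and the x axis of vise, either way round below 0.12 rad and contact force between jaw and module above 8 N and x of module in the frame of seat between 0.01 and 0.018 m), for 0.2 s.
At the end, for the whole second after the job is handed in: The module stands on the vise bed (within 4 mm), sockets up (0.08 rad), broad faces along the jaws (0.12 rad), its middle within 18 mm of the jaws' middle and 10 to 18 mm from the fixed jaw's face; the moving jaw presses on it with more than 8 N; all at rest (all of step 2 and linear speed of module below 0.02 m/s and velocity of joint crank below 0.1 rad/s); the robot touches nothing.
It fails at once if the multimeter is pushed more than 30 mm from its place (distance of meter from where it was at the start of the episode above 0.03 m).
It fails at once if the solder spool is pushed more than 30 mm from its place (distance of spool from where it was at the start of the episode above 0.03 m).
It fails at once if the screwdriver is pushed more than 30 mm from its place (distance of driver from where it was at the start of the episode above 0.03 m).
It also fails if it takes over 64 s, if anything falls off the work surface, if the arm or the gripper's body presses on something with over 40 N, if the wrist force passes 120 N, or if a joint passes its speed limit or range.

ROBOT

A 6-joint arm with a two-finger parallel gripper is mounted at the origin on the work surface. World frame = base frame: x ahead of the robot, y to its left, z up, the work surface at z = 0. Lengths are in mm, angles in rad, forces in N, time in s.
With the tool pointing down it reaches from about 425 to 950 mm from the base axis. Payload 3.5 kg.
Tool frame: the origin (TCP) lies midway between the tips of the shut fingers; the grasp point (between the pads) lies 19 mm behind it; z points along the fingers, y is the line along which they close (so a half turn about z gives the same grasp; the last joint's range is limited). The gripper opens to 85 mm and grips with 20 to 120 N. Pads are 22 mm wide; open, the fingers measure 114 mm over their backs; the gripper's body (76 mm by 85 mm) begins 54 mm behind the grasp point. The pads swing forward as they close: fully open they stand 13 mm farther back than shut.
Start: joints at [-1.339, 0.286, 1.577, -0, 1.279, -0.15], TCP at [251.521, -626.373, 231.325] pointing down, gripper open.
Joint ranges: [-2.77, 2.77], [-0.9, 2.22], [0.21, 2.48], [-1.53, 4.67], [0.24, 2.81], [-2.84, 2.84]. Speed limits (rad/s): [2.79, 2.79, 3.14, 3.14, 3.14, 3.14].

INTERFACE

Orientations are given as a unit quaternion [x, y, z, w].
In Python, from rig import * gives the robot as it stands.
- The arm moves only by the tool arm_command, never from a script. Its argument "commands" is a list that holds one entry, the list of rows, each a list of 7 numbers: the turn, a rotation vector about the tool's x, y, z as a fraction of full scale, then the shift along the tool's x, y, z as a fraction of full scale, then the closure, from 0 (fully open) to 1 (shut). A call has 1 to 12 rows; each row is the pose to reach, as a shift and turn from the pose commanded when the call began, along the tool's axes at that moment; what a row does not reach only later rows make up. Full scale, the value 1, is 750 mm for a shift and 45 degrees for a turn. A row lasts 1/12 s, in which the tool goes at most 41.7 mm and 7.16 degrees, less where a joint would pass 70% of its speed; a pose out of reach is approached as far as the arm can. A call with a number of a shift or a turn outside -1 to 1 is refused whole. A call with a gripper value outside its range is refused whole. The fingers move at their own pace and stop on an object; "grip_force" is the grip in N (left out, the last holds). Time passes only in rows, so rows that repeat a pose let the fingers close. It gives the time, the measured TCP pose, the force, the opening and the grip force at its end, in the units of the state.
- get_obs(): the state, without advancing time (a new reading comes with each control period).
- capture(name): name is "scene" or "top" or "wrist"; returns a dict with "img" (400x640x3 uint8, red, green, blue), "depth" (400x640 float32, mm along the optical axis (not along the pixel's ray), 0 where there is no reading), "fx", "fy", "cx", "cy" (pixels), "eye" and "attitude" of the camera in the world; the wrist camera has in their place "hand_eye" (4x4, takes a point from camera to tool coordinates, whose origin is the TCP and whose axes are the flange's). Camera axes: x right, y down, z forward; pixel columns grow to the right and rows downward; lengths in mm; the calibration is good to about 2 mm. A picture is of the moment at which its call begins: read the wrist's pose just before it.
- close_job(): hands the job in; it is judged then, once.
Trained networks look in the newest picture that a camera, given by its name, has taken for a name from the list of things; names that differ only in an ending like _2 or _b are one class to them, and where a whole thing is asked for, a point or a joint stands for the part that bears it (a point fixed in the world has none). Each returns a list of dicts, best first, with "conf" (0 to 1); they miss things now and then, are a little off and sometimes report something else, mostly with a low value. They report only what shows in the picture. A call takes as long as a camera call. They do not tell look-alikes from the thing itself.
- look_for(camera, thing): "box" ([centre column, centre row, width, height] in pixels, round what is visible of it).
- masks_of(camera, thing): "pixels" (400x640 bool, what is visible of it) and "box" ([centre column, centre row, width, height] in pixels, round what is visible of it).
The state is a dict: "t": time; "joint_pos": joint angles; "joint_vel": joint speeds; "tau": joint torques, N m; "tcp_pos": TCP position; "orientation": TCP orientation; "wrist_force": force on the tool from outside, world axes, zero at the start; "torque": the same for the moment, N m; "finger_gap": finger opening in mm; "grasp_force": force on a finger pad.
Only numpy, scipy, OpenCV 4.12 (cv2) and the standard library are available. Lean on these libraries where they do the work, as an engineer would, in place of code of your own. Each camera call takes 0.05 s, during which the arm holds its last target. There are 200 camera calls.

## Working session

There is one attempt and no reset: what is moved stays moved. The work goes in short steps, Python scripts to look and compute and a tool call to move; the robot and the scene stay as the last step left them, time stands still between calls to the robot, and variables do not carry over. Pictures are saved under pics/ and viewed, at most 10 in all, crops included, and the job is handed in when it is done.

Besides the shell and the picture viewer there is one more tool, called after "Request:" as a command line: name --argument value ..., lists and objects as JSON in quotes. arm_command: Moves the arm, as the interface text tells. Its arguments: {"type":"object","properties":{"commands":{"type":"array","items":{"type":"array","items":{"type":"array","items":{"type":"number","minimum":-1,"maximum":1}}}},"grip_force":{"type":"number"}},"required":["commands"]}

```bash
mkdir -p pics; ls
cat > h.py <<'E'
from rig import *
import numpy as np, cv2
from scipy.spatial.transform import Rotation as R
def w2(c,o=None):
    if 'hand_eye' in c:
        T=np.eye(4);T[:3,:3]=R.from_quat(o['orientation']).as_matrix();T[:3,3]=o['tcp_pos'];return T@np.array(c['hand_eye'])
    T=np.eye(4);a=np.array(c['attitude']);T[:3,:3]=R.from_quat(a).as_matrix() if a.size==4 else a;T[:3,3]=c['eye'];return T
def cloud(c,T):
    v,u=np.mgrid[0:400,0:640];d=c['depth']
    P=np.stack([(u-c['cx'])/c['fx']*d,(v-c['cy'])/c['fy']*d,d],-1)
    P=P@T[:3,:3].T+T[:3,3];P[d<=0]=np.nan;return P
def save(n,img): cv2.imwrite('pics/'+n,np.ascontiguousarray(img[...,::-1]))
E
python3 - <<'E'
from h import *
o=get_obs();print(o)
ims=[]
for n in('top','scene'):
    c=capture(n);T=w2(c);P=cloud(c,T);np.save(n+'.npy',P);save(n+'.png',c['img'])
    print(n,c['fx'],c['cx'],c['cy'],c['eye'],c['attitude'])
    for t in('module','vise','jaw','knob_top','meter','spool','driver'):
        for m in masks_of(n,t):
            q=P[m['pixels']];q=q[~np.isnan(q[:,0])]
            print(t,round(m['conf'],2),np.round(m['box']),np.round(np.median(q,0)) if len(q) else None,np.round(np.percentile(q,[2,98],axis=0)).tolist() if len(q) else '')
E
```

```text
pics
{'t': 0.0, 'joint_pos': array([-1.33899618e+00,  2.87191338e-01,  1.57818880e+00,  4.69306957e-06,
        1.27860732e+00, -1.50018527e-01]), 'joint_vel': array([ 0.00221435,  0.00167021, -0.00068197, -0.00105334,  0.0010255 ,
        0.00049717]), 'tau': array([ 4.86814497e-04, -4.05977619e+01, -2.92626768e+01, -1.40222010e-04,
        5.77707877e-03,  3.03940723e-06]), 'tcp_pos': array([ 251.37359697, -625.73197869,  229.92368025]), 'orientation': array([ 9.81831517e-01,  1.89750989e-01, -4.67046250e-05, -1.19649090e-03]), 'wrist_force': array([ 0.18599094, -0.59075923,  1.11270772]), 'torque': array([ 0.01018408, -0.04723083, -0.02610914]), 'grasp_force': 0.0, 'finger_gap': 85.50937381718884}
top 391.573195768602 315.2159022028794 193.93356775795297 [ 398.37566618    7.25213414 1136.01297407] [-0.69558447  0.71279414 -0.06024408  0.06676382]
module 0.64 [402. 201.  30.  23.] [ 562. -223.   89.] [[548.0, -257.0, 8.0], [582.0, -196.0, 102.0]]
module 0.62 [437. 226.  32.  23.] [ 498. -317.   87.] [[469.0, -350.0, 1.0], [530.0, -296.0, 103.0]]
module 0.62 [435. 259.  23.  18.] [ 
[... 1339 characters left out ...]
-64.0, 3.0], [606.0, 217.0, 135.0]]
jaw 0.71 [312. 199.  32.  35.] [550.  43.  76.] [[497.0, 18.0, 44.0], [580.0, 75.0, 82.0]]
jaw 0.64 [290. 288.  81.  51.] [786. -59.  35.] [[736.0, -127.0, 6.0], [808.0, 15.0, 45.0]]
knob_top 0.67 [362. 157.  18.  39.] [457. 194. 107.] [[439.0, 167.0, 87.0], [504.0, 214.0, 160.0]]
meter 0.81 [289. 289.  80.  50.] [786. -60.  36.] [[737.0, -128.0, 7.0], [808.0, 14.0, 45.0]]
meter 0.41 [156. 218.  30.  46.] [ 515. -319.   55.] [[480.0, -350.0, 0.0], [532.0, -294.0, 101.0]]
spool 0.93 [404. 257.  32.  36.] [753. 184.  44.] [[717.0, 162.0, 2.0], [769.0, 215.0, 48.0]]
driver 0.87 [456. 199.  40.  43.] [542. 404.  19.] [[483.0, 395.0, 6.0], [631.0, 416.0, 27.0]]
```

Run:
```python
import cv2
a=cv2.imread('pics/top.png');b=cv2.imread('pics/scene.png')
a=cv2.resize(a[120:280,160:480],None,fx=2.5,fy=2.5,interpolation=3)[:300*2]
b=cv2.resize(b[150:270,130:450],None,fx=2.5,fy=2.5,interpolation=3)
import numpy as np
cv2.imwrite('pics/v1.png',cv2.resize(np.vstack([a,b]),(680,595)))
```

```text
(no output)
```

View pics/v1.png

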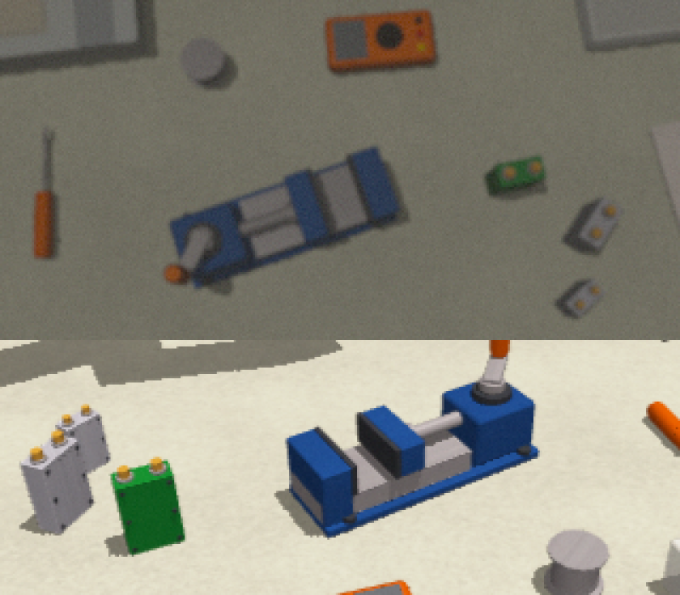

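The candidates for the module in the top picture are:
- **Green block, (402,201):** ruled out by its colour.
- **Small grey block, (435,259):** about 70 mm tall.
- **Large grey block, (437,226):** about 90 mm tall. This is my choice.

The vise lies with its fixed jaw at right (crop 375,185) and its crank knob at lower left (crop 175,273).

```bash
cat >> h.py <<'E'
def go(pos=None,dirn=None,o=None):
    """print row numbers to reach pos (mm) with tool y along dirn (world angle, rad) pointing down"""
    o=o or get_obs();M=R.from_quat(o['orientation'])
    pos=o['tcp_pos'] if pos is None else np.array(pos,float)
    s=M.inv().apply(pos-o['tcp_pos'])/750
    best=np.zeros(3)
    if dirn is not None:
        c=[]
        for k in(0,np.pi):
            y=np.array([np.cos(dirn+k),np.sin(dirn+k),0]);z=np.array([0,0,-1.]);x=np.cross(y,z)
            c.append((M.inv()*R.from_matrix(np.stack([x,y,z],1))).as_rotvec()/(np.pi/4))
        best=min(c,key=np.linalg.norm)
    print('turn',np.round(best,4),'shift',np.round(s,4),'rows>=',round(max(np.linalg.norm(s)*750/41.7,np.linalg.norm(best)*45/7.16),1))
E
python3 - <<'E'
from h import *
c=capture('wrist');print(np.round(c['hand_eye'],3),c['fx'],c['cx'],c['cy'])
def rect(P,m):
    q=P[m];q=q[:, :2].astype(np.float32);r=cv2.minAreaRect(q);print(r,len(q))
P=np.load('top.npy')
for n,(x,y,h) in dict(mod=(498,-317,80)).items():
    m=(abs(P[...,0]-x)<50)&(abs(P[...,1]-y)<45)&(P[...,2]>h)&(P[...,2]<110);rect(P,m)
o=get_obs();print(o['joint_pos'])
go([440,-330,360],np.arctan2(-.6,.8))
E
```

```text
[[ 1.00000e-03 -9.47000e-01 -3.20000e-01  8.27990e+01]
 [ 1.00000e+00  1.00000e-03 -0.00000e+00 -3.08000e-01]
 [ 1.00000e-03 -3.20000e-01  9.47000e-01 -1.42077e+02]
 [ 0.00000e+00  0.00000e+00  0.00000e+00  1.00000e+00]] 306.2851591579045 324.1854988156781 200.87292061622423
((498.8390197753906, -324.4794616699219), (32.48872756958008, 61.06654357910156), 55.53628921508789) 275
[-1.33897939e+00  2.86254186e-01  1.57665943e+00 -2.37237392e-05
  1.27858334e+00 -1.50002098e-01]
turn [ 1.000e-04  1.000e-04 -6.945e-01] shift [ 0.3804 -0.2731 -0.1715] rows>= 9.0
```

Run:
```python
from h import *
go([498,-324,260],np.radians(-124.5))
```

```text
turn [ 1.0000e-04 -0.0000e+00  1.2528e+00] shift [ 0.4552 -0.2517 -0.0382] rows>= 9.4
```

Request:
arm_command --commands '[[[0, 0, 1, 0.455, -0.252, -0.038, 0], [0, 0, 1, 0.455, -0.252, -0.038, 0], [0, 0, 1, 0.455, -0.252, -0.038, 0], [0, 0, 1, 0.455, -0.252, -0.038, 0], [0, 0, 1, 0.455, -0.252, -0.038, 0], [0, 0, 1, 0.455, -0.252, -0.038, 0], [0, 0, 1, 0.455, -0.252, -0.038, 0], [0, 0, 1, 0.455, -0.252, -0.038, 0], [0, 0, 1, 0.455, -0.252, -0.038, 0], [0, 0, 1, 0.455, -0.252, -0.038, 0], [0, 0, 1, 0.455, -0.252, -0.038, 0], [0, 0, 1, 0.455, -0.252, -0.038, 0]]]'

```text
t: 1.85
tcp_pos: [498.3, -323.1, 260.1]
orientation: [0.98, -0.199, 0.0, 0.0]
wrist_force: [0.4, -0.7, -0.1]
finger_gap: 85.4
grasp_force: 0.0
```

Request:
arm_command --commands '[[[0, 0, 0.25, 0, 0, 0, 0], [0, 0, 0.25, 0, 0, 0, 0], [0, 0, 0.25, 0, 0, 0, 0], [0, 0, 0.25, 0, 0, 0, 0]]]'

```text
t: 2.18
tcp_pos: [496.9, -325.1, 259.6]
orientation: [0.955, -0.295, -0.0, 0.0]
wrist_force: [0.2, 0.3, -1.0]
finger_gap: 85.1
grasp_force: 0.0
```

Run:
```python
from h import *
o=get_obs();c=capture('wrist');P=cloud(c,w2(c,o));save('w1.png',c['img'])
print(o['tcp_pos'],o['joint_pos'],o['t'])
for m in masks_of('wrist','module'):
    q=P[m['pixels']];q=q[~np.isnan(q[:,0])]
    zt=np.percentile(q[:,2],95)
    k=q[(q[:,2]>60)&(q[:,2]<110)]
    print(m['conf'],np.round(m['box']),np.percentile(q[:,2],[5,50,90,98]))
    z=np.median(q[q[:,2]>60][:,2]) if len(k) else 0
    f=q[abs(q[:,2]-z)<6]
    print(z,cv2.minAreaRect(f[:,:2].astype(np.float32)))
```

```text
[ 496.88984715 -325.05945895  259.60709069] [-7.49910615e-01  8.81625917e-02  1.75284424e+00 -3.96676769e-04
  1.30091628e+00  1.42090591e+00] 2.1833
0.72 [351. 237.  29.  58.] [ 3.32095419 68.303148   73.20561557 79.40310135]
70.01141560374168 ((407.49407958984375, -302.5458679199219), (25.96328353881836, 47.45102310180664), 39.907230377197266)
0.66 [219. 170.  73.  71.] [  4.89887412  88.97474247  97.63207178 101.84024893]
89.45534534424414 ((567.3013305664062, -226.16448974609375), (32.576900482177734, 60.384315490722656), 10.98478889465332)
0.56 [322. 174.  32.  65.] [ 33.71325792  89.47576708 100.82866271 102.115555  ]
89.65759168480406 ((499.68975830078125, -322.8569030761719), (32.28961944580078, 60.08038330078125), 55.118865966796875)
```

View pics/w1.png

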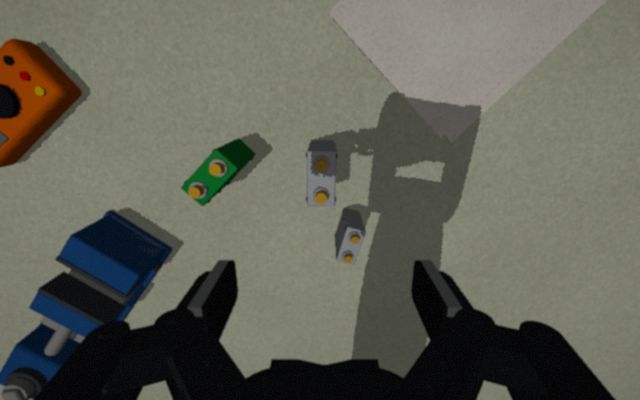

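The picture shows the tall grey block with two sockets at (322,174), the smaller grey one at (351,237) and the green one at (219,170). Large grey is the module, with its top at 89.6 mm in both views. Descending to it.

Run:
```python
from h import *
go([499.5,-323.5,52],np.radians(-124.7))
```

```text
turn [0.0002 0.0003 0.0073] shift [ 0.0017 -0.0031  0.2769] rows>= 5.0
```

Request:
arm_command --commands '[[[0, 0, 0.007, 0.0017, -0.003, 0.03, 0.3], [0, 0, 0.007, 0.0017, -0.003, 0.08, 0.3], [0, 0, 0.007, 0.0017, -0.003, 0.13, 0.3], [0, 0, 0.007, 0.0017, -0.003, 0.18, 0.3], [0, 0, 0.007, 0.0017, -0.003, 0.22, 0.3], [0, 0, 0.007, 0.0017, -0.003, 0.25, 0.3], [0, 0, 0.007, 0.0017, -0.003, 0.277, 0.3], [0, 0, 0.007, 0.0017, -0.003, 0.277, 0.3], [0, 0, 0.007, 0.0017, -0.003, 0.277, 0.3]]]'

```text
t: 3.03
tcp_pos: [499.2, -322.4, 51.0]
orientation: [0.955, -0.298, -0.001, -0.001]
wrist_force: [-0.7, -0.2, 0.7]
finger_gap: 59.8
grasp_force: 0.0
```

Request:
arm_command --commands '[[[0, 0, 0, 0, 0, 0, 1], [0, 0, 0, 0, 0, 0, 1], [0, 0, 0, 0, 0, 0, 1], [0, 0, 0, 0, 0, 0, 1], [0, 0, 0, 0, 0, 0, 1], [0, 0, 0, 0, 0, 0, 1], [0, 0, 0, 0, 0, 0, 1], [0, 0, 0, 0, 0, 0, 1]]]' --grip_force 50

```text
t: 3.7
tcp_pos: [501.5, -324.0, 54.6]
orientation: [0.955, -0.298, 0.002, 0.001]
wrist_force: [1.4, -0.7, 6.2]
finger_gap: 29.7
grasp_force: 51.2
```

Request:
arm_command --commands '[[[0, 0, 0, 0, 0, -0.03, 1], [0, 0, 0, 0, 0, -0.07, 1], [0, 0, 0, 0, 0, -0.12, 1], [0, 0, 0, 0, 0, -0.17, 1], [0, 0, 0, 0, 0, -0.21, 1], [0, 0, 0, 0, 0, -0.23, 1], [0, 0, 0, 0, 0, -0.23, 1]]]'

```text
t: 4.28
tcp_pos: [501.7, -323.9, 229.6]
orientation: [0.955, -0.298, 0.004, 0.002]
wrist_force: [1.3, -1.2, -2.2]
finger_gap: 29.6
grasp_force: 50.3
```

Run:
```python
from h import *
o=get_obs();print(o['tcp_pos'],o['finger_gap'],o['joint_pos'])
for n in('top','scene'):
    P=np.load(n+'.npy')
    m=(P[...,0]>430)&(P[...,0]<620)&(P[...,1]>-80)&(P[...,1]<230)&(P[...,2]>3)
    q=P[m]
    for lo,hi in((3,20),(30,50),(77,86)):
        k=q[(q[:,2]>lo)&(q[:,2]<hi)];r=cv2.minAreaRect(k[:,:2].astype(np.float32));print(n,lo,len(k),r)
    k=q[(q[:,2]>77)&(q[:,2]<86)]
    u=np.array([np.cos(np.radians(106.6)),np.sin(np.radians(106.6))])
    s=k[:,:2]@u; print(np.histogram(s,bins=np.arange(-240,120,6)))
    k=q[q[:,2]>152];print('knob',len(k),k.mean(0) if len(k) else '')
```

```text
[ 501.65477845 -323.91471854  229.57336546] 29.565588147176854 [-7.43148343e-01  1.13609604e-01  1.78079467e+00  5.25384235e-05
  1.23876869e+00  1.43274127e+00]
top 3 709 ((524.3448486328125, 74.88414001464844), (187.5524139404297, 310.0006408691406), 0.20136651396751404)
top 30 1028 ((521.6476440429688, 73.03063201904297), (87.97134399414062, 271.0731201171875), 17.517309188842773)
top 77 1074 ((521.9006958007812, 74.7945327758789), (89.69305419921875, 281.913818359375), 17.709861755371094)
(array([ 0,  0,  0, 25, 67, 72, 65, 62, 64, 62, 36,  0,  0,  0,  0,  0,  0,
        0, 26, 68, 67, 70, 72, 70, 63,  0,  0,  0,  0,  0,  0,  0,  0,  0,
        0,  0,  0,  6, 12, 19, 18, 21, 26, 15, 10, 13, 13,  7, 10,  8,  7,
        0,  0,  0,  0,  0,  0,  0,  0]), array([-240, -234, -228, -222, -216, -210, -204, -198, -192, -186, -180,
       -174, -168, -162, -156, -150, -144, -138, -132, -126, -120, -114,
       -108, -102,  -96,  -90,  -84,  -78,  -72,  -66,  -60,  -54,  -48,
        -42,  -36,  -30,  -24,  -18,  -12,   -6,    0,    6,   12,   18,
         24,   30,   36,   42,   48,   54, 
[... 479 characters left out ...]
 14, 69, 54, 67, 56, 61, 55, 58,  0,  0,  0,  0,  0,  0,
        0, 14, 64, 56, 51, 56, 55, 50,  5,  0,  0,  0,  0,  0,  0,  0,  0,
        0,  0,  0,  0,  6,  6,  5, 18, 16, 21, 10,  9,  8,  7,  8,  4,  0,
        0,  0,  0,  0,  0,  0,  0,  0]), array([-240, -234, -228, -222, -216, -210, -204, -198, -192, -186, -180,
       -174, -168, -162, -156, -150, -144, -138, -132, -126, -120, -114,
       -108, -102,  -96,  -90,  -84,  -78,  -72,  -66,  -60,  -54,  -48,
        -42,  -36,  -30,  -24,  -18,  -12,   -6,    0,    6,   12,   18,
         24,   30,   36,   42,   48,   54,   60,   66,   72,   78,   84,
         90,   96,  102,  108,  114]))
knob 49 [448.93531942 201.52735284 157.12053896]
```

Run:
```python
from h import *
o=get_obs()
for n in('top','scene'):
    P=np.load(n+'.npy')
    m=(P[...,0]>430)&(P[...,0]<620)&(P[...,1]>-80)&(P[...,1]<230)
    q=P[m]
    k=q[(q[:,2]>76)&(q[:,2]<86)]
    f=k[k[:,1]<-4];j=k[(k[:,1]>5)&(k[:,1]<85)]
    rs=[cv2.minAreaRect(a[:,:2].astype(np.float32)) for a in(f,j)];print(n,rs)
    for a in(17.5,):
        t=np.radians(a+90);u=np.array([np.cos(t),np.sin(t)]);v=np.array([-u[1],u[0]])
        for a in(f,j):
            s=a[:,:2]@u;w=a[:,:2]@v;print('s',np.percentile(s,[1,5,50,95,99]).round(1),'w',np.percentile(w,[1,5,50,95,99]).round(1),'z',np.median(a[:,2]))
        b=q[(q[:,2]>30)&(q[:,2]<50)];s=b[:,:2]@u;b=b[(s>-172)&(s<-135)];print('bed z',np.median(b[:,2]),len(b))
print(o['tcp_pos'])
```

```text
top [((558.2991943359375, -39.84246063232422), (89.63249969482422, 41.8300895690918), 17.226085662841797), ((530.8953857421875, 47.741397857666016), (90.25524139404297, 44.55246353149414), 17.99839210510254)]
s [-226.  -224.4 -205.9 -187.  -185.5] w [-564.4 -560.4 -520.7 -480.4 -476.8] z 79.5628297400433
s [-136.1 -134.7 -117.4 -100.4  -98.7] w [-564.4 -560.2 -519.3 -480.  -476.6] z 80.43428491790974
bed z 39.823349124495735 347
scene [((560.0498657226562, -37.3467903137207), (90.90026092529297, 43.405513763427734), 16.553762435913086), ((533.37841796875, 46.210304260253906), (92.67994689941406, 38.7152214050293), 17.573997497558594)]
s [-225.2 -224.1 -205.4 -184.9 -183.1] w [-567.6 -565.5 -526.9 -483.2 -479.4] z 79.78878132657337
s [-135.2 -134.2 -117.5  -99.8  -97.6] w [-567.6 -565.8 -526.5 -482.7 -477.7] z 80.64254609139317
bed z 39.90511473247858 280
[ 501.65477845 -323.91471854  229.57336546]
```

Run:
```python
from h import *
go([546.4,4.5,230],np.radians(107.5))
```

```text
turn [ 0.0062 -0.0092 -1.1593] shift [-0.2    -0.3941 -0.0027] rows>= 7.9
```

Request:
arm_command --commands '[[[0, 0, -0.1, -0.01, -0.02, 0, 1], [0, 0, -0.25, -0.035, -0.07, 0, 1], [0, 0, -0.4, -0.06, -0.12, 0, 1], [0, 0, -0.55, -0.085, -0.17, 0, 1], [0, 0, -0.7, -0.11, -0.22, 0, 1], [0, 0, -0.8, -0.135, -0.265, 0, 1], [0, 0, -0.9, -0.16, -0.31, 0, 1], [0, 0, -0.97, -0.18, -0.35, 0, 1], [0, 0, -1, -0.193, -0.38, 0, 1], [0, 0, -1, -0.2, -0.394, 0, 1], [0, 0, -1, -0.2, -0.394, 0, 1], [0, 0, -1, -0.2, -0.394, 0, 1]]]'

```text
t: 5.28
tcp_pos: [544.0, 5.8, 222.6]
orientation: [0.996, 0.09, -0.002, -0.0]
wrist_force: [-0.2, -0.0, -3.2]
finger_gap: 29.4
grasp_force: 50.4
```

Run:
```python
from h import *
print(get_obs()['tcp_pos'],get_obs()['joint_pos']);go([546.4,4.5,180],np.radians(107.5))
```

```text
[543.98076083   5.77649296 222.63676344] [-1.75539404e-01  6.72707327e-03  1.90597021e+00 -9.01019252e-04
  1.23220134e+00  1.21478113e+00]
turn [-0.0007  0.0043 -0.1587] shift [0.0031 0.0023 0.0568] rows>= 1.0
```

Request:
arm_command --commands '[[[0, 0, -0.08, 0.003, 0.002, 0.02, 1], [0, 0, -0.159, 0.003, 0.002, 0.05, 1], [0, 0, -0.159, 0.003, 0.002, 0.07, 1], [0, 0, -0.159, 0.003, 0.002, 0.087, 1], [0, 0, -0.159, 0.003, 0.002, 0.087, 1], [0, 0, -0.159, 0.003, 0.002, 0.087, 1]]]'

```text
t: 5.78
tcp_pos: [546.8, 3.7, 158.3]
orientation: [0.989, 0.151, -0.001, -0.0]
wrist_force: [0.2, -0.1, -2.7]
finger_gap: 29.2
grasp_force: 50.5
```

Run:
```python
from h import *
o=get_obs();print(o['tcp_pos'],R.from_quat(o['orientation']).as_matrix().round(3))
c=capture('wrist');P=cloud(c,w2(c,o));save('w2.png',c['img'])
s=capture('scene');img=cv2.resize(s['img'][110:270,230:430],None,fx=2.4,fy=2.4,interpolation=3)
w=cv2.resize(c['img'],(480,300));save('v3.png',np.hstack([w[:300],cv2.resize(img,(375,300))])[:, :800])
u=np.array([-0.3007,0.9537]);v=np.array([-0.9537,-0.3007])
Q=cloud(s,w2(s));
for n,A in(('w',P),('s',Q)):
    A=A[~np.isnan(A[...,0])];S=A[:,:2]@u;W=A[:,:2]@v;Z=A[:,2]
    near=(abs(W+522)<44)
    for nm,lo,hi in(('fix',-235,-177),('mov',-150,-90)):
        k=near&(S>lo)&(S<hi)&(Z>76)&(Z<86)
        print(n,nm,k.sum(),np.percentile(S[k],[1,5,95,99]).round(1) if k.sum()>5 else '',np.percentile(W[k],[1,99]).round(1) if k.sum()>5 else '')
    k=(abs(W+522)<50)&(abs(S+160)<25)&(Z>100)
    for lo in range(90,200,10):
        kk=k&(Z>=lo)&(Z<lo+10)
        if kk.sum()>8: print(n,lo,kk.sum(),np.percentile(S[kk],[2,98]).round(1),np.percentile(W[kk],[2,98]).round(1))
```

```text
[546.81366238   3.6643001  158.34545217] [[ 0.954  0.299 -0.002]
 [ 0.299 -0.954  0.   ]
 [-0.002 -0.001 -1.   ]]
w fix 5255 [-224.2 -222.5 -186.1 -183.5] [-565.4 -480.7]
w mov 4937 [-134.6 -132.7  -99.4  -97.7] [-565.5 -480.9]
w 100 100 [-175.3 -146.7] [-551.1 -550.1]
w 110 209 [-176.5 -144.4] [-551.2 -546. ]
w 120 235 [-174.9 -147. ] [-551.4 -550.4]
w 130 282 [-174.9 -147. ] [-551.4 -550.5]
w 140 342 [-175.2 -146.5] [-551.5 -547.4]
w 150 392 [-175.4 -146.6] [-551.6 -547.3]
w 160 578 [-183.8 -136.2] [-551.6 -530.1]
w 170 907 [-184.2 -135.7] [-551.7 -529.9]
w 180 1265 [-184.1 -135.9] [-551.8 -499.4]
w 190 8015 [-177.9 -143.4] [-551.3 -497.2]
s fix 424 [-225.1 -224.1 -185.2 -183. ] [-565.7 -480.9]
s mov 277 [-134.8 -133.7  -99.1  -98. ] [-565.5 -483.4]
s 100 36 [-176.2 -149.7] [-551.9 -495.5]
s 110 79 [-176.3 -148.1] [-553.3 -497.3]
s 120 81 [-176.3 -148.5] [-552.6 -498.2]
s 130 91 [-176.4 -147.9] [-553.8 -495.6]
s 140 88 [-176.1 -147.5] [-553.2 -494.6]
s 150 71 [-176.9 -147.3] [-552.8 -509.4]
s 160 73 [-182.3 -146.3] [-552.8 -528.9]
s 170 79 [-183.6 -146.5] [-553.5 -529. ]
s 180 89 [-184.3 -137.6] [-553.2 -528.2]
s 190 172 [-182.1 -140.5] [-552.6 -504.1]
```

View pics/v3.png

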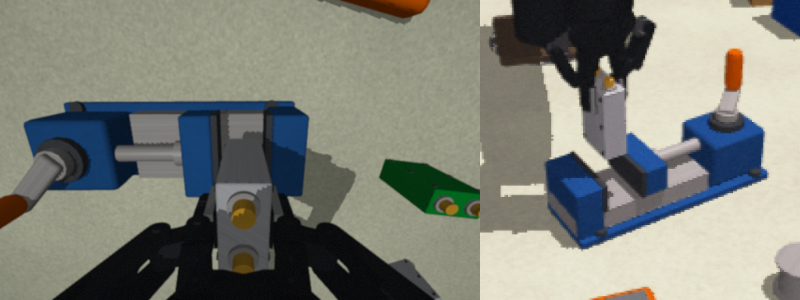

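The module, held upright with its sockets at top (wrist view column 240), hangs centred above the gap between the jaws; both views agree. Lowering it.

Request:
arm_command --commands '[[[0, 0, 0, 0, -0.002, 0.02, 1], [0, 0, 0, 0, -0.002, 0.04, 1], [0, 0, 0, 0, -0.002, 0.06, 1], [0, 0, 0, 0, -0.002, 0.073, 1], [0, 0, 0, 0, -0.002, 0.077, 1], [0, 0, 0, 0, -0.002, 0.077, 1], [0, 0, 0, 0, -0.002, 0.077, 1]]]'

```text
t: 6.47
tcp_pos: [547.8, 5.9, 102.6]
orientation: [0.988, 0.152, 0.001, 0.0]
wrist_force: [0.8, -0.7, -2.9]
finger_gap: 29.5
grasp_force: 50.6
```

Run:
```python
from h import *
o=get_obs();print(o['tcp_pos'],o['wrist_force'])
s=capture('scene');c=capture('wrist')
u=np.array([-0.3007,0.9537]);v=np.array([-0.9537,-0.3007])
for n,A in(('w',cloud(c,w2(c,o))),('s',cloud(s,w2(s)))):
    A=A[~np.isnan(A[...,0])];S=A[:,:2]@u;W=A[:,:2]@v;Z=A[:,2]
    k=(abs(W+522)<45)&(abs(S+160)<12)&(Z>60)&(Z<170)
    print(n,np.histogram(Z[k],bins=np.arange(60,172,4)))
```

```text
[547.76722439   5.85978184 102.62287728] [ 0.77893586 -0.67003908 -2.91468737]
w (array([  68,   77,   73,   89,   83,   94,  103,  111,  121,  127,  140,
        137,  154,  171,  190,  204,  219,  236,  282, 4085, 1225,  378,
       1118,    0,    0,    0,    0]), array([ 60,  64,  68,  72,  76,  80,  84,  88,  92,  96, 100, 104, 108,
       112, 116, 120, 124, 128, 132, 136, 140, 144, 148, 152, 156, 160,
       164, 168]))
s (array([11, 14, 10, 14, 15, 11, 14, 13, 16, 17, 11, 13, 13, 17, 12, 17, 13,
       16, 17, 68, 28,  8, 16,  0,  0,  0,  0]), array([ 60,  64,  68,  72,  76,  80,  84,  88,  92,  96, 100, 104, 108,
       112, 116, 120, 124, 128, 132, 136, 140, 144, 148, 152, 156, 160,
       164, 168]))
```

Request:
arm_command --commands '[[[0, 0, 0, 0, 0, 0.004, 1], [0, 0, 0, 0, 0, 0.008, 1], [0, 0, 0, 0, 0, 0.01, 1], [0, 0, 0, 0, 0, 0.01, 1]]]'

```text
t: 6.9
tcp_pos: [547.2, 6.0, 94.6]
orientation: [0.988, 0.152, 0.0, 0.0]
wrist_force: [-0.7, -0.4, 1.0]
finger_gap: 29.7
grasp_force: 50.8
```

Request:
arm_command --commands '[[[0, 0, 0, 0, 0, 0.0015, 1], [0, 0, 0, 0, 0, 0.0015, 1], [0, 0, 0, 0, 0, 0.0015, 1]]]'

```text
t: 7.15
tcp_pos: [547.3, 6.0, 94.6]
orientation: [0.988, 0.152, -0.0, 0.0]
wrist_force: [-4.0, 0.2, 8.0]
finger_gap: 29.7
grasp_force: 51.7
```

Bed contact is felt (the force rose to 8 N), so I'm releasing and rising.

Request:
arm_command --commands '[[[0, 0, 0, 0, 0, 0, 0.5], [0, 0, 0, 0, 0, 0, 0.4], [0, 0, 0, 0, 0, 0, 0.3], [0, 0, 0, 0, 0, 0, 0.3], [0, 0, 0, 0, 0, 0, 0.3], [0, 0, 0, 0, 0, 0, 0.3]]]'

```text
t: 7.65
tcp_pos: [547.0, 6.0, 92.8]
orientation: [0.988, 0.152, -0.0, -0.0]
wrist_force: [0.1, -0.1, 0.7]
finger_gap: 59.6
grasp_force: 0.0
```

Request:
arm_command --commands '[[[0, 0, 0, 0, 0, -0.02, 0.3], [0, 0, 0, 0, 0, -0.06, 0.3], [0, 0, 0, 0, 0, -0.11, 0.3], [0, 0, 0, 0, 0, -0.16, 0.3], [0, 0, 0, 0, 0, -0.2, 0.3], [0, 0, 0, 0, 0, -0.23, 0.3], [0, 0, 0, 0, 0, -0.25, 0.3], [0, 0, 0, 0, 0, -0.25, 0.3]]]'

```text
t: 8.32
tcp_pos: [548.9, 5.7, 285.4]
orientation: [0.988, 0.152, 0.004, 0.001]
wrist_force: [0.2, -0.1, 0.5]
finger_gap: 59.7
grasp_force: 0.0
```

Run:
```python
from h import *
u=np.array([-0.3007,0.9537]);v=np.array([-0.9537,-0.3007])
o=get_obs();print(o['tcp_pos'],o['joint_pos'])
ims=[]
for n in('top','scene','wrist'):
    if n=='wrist':o=get_obs()
    c=capture(n);P=cloud(c,w2(c,o));ims.append(c['img'])
    A=P[~np.isnan(P[...,0])];S=A[:,:2]@u;W=A[:,:2]@v;Z=A[:,2]
    k=(abs(W+522)<45)&(abs(S+160)<24)&(Z>100)&(Z<137)
    if k.sum()>20:print(n,k.sum(),'modtop',cv2.minAreaRect(A[k][:,:2].astype(np.float32)),np.percentile(S[k],[2,98]),np.percentile(W[k],[2,98]),np.median(Z[k&(Z>124)]))
    k=(Z>150)&(Z<170)&(abs(A[:,0]-446)<25)&(abs(A[:,1]-200)<25)
    if k.sum()>5: print(n,'knob',k.sum(),cv2.minEnclosingCircle(A[k][:,:2].astype(np.float32)),A[k].mean(0))
    k=(Z>100)&(Z<112)&(abs(A[:,0]-470)<60)&(abs(A[:,1]-190)<60)
    if k.sum()>5: print(n,'arm',k.sum(),cv2.minAreaRect(A[k][:,:2].astype(np.float32)))
    k=(Z>70)&(Z<79)&(S>-10)&(S<100)&(abs(W+522)<60)
    print(n,'head',k.sum(),np.percentile(S[k],[1,99]),np.percentile(W[k],[1,99]))
s=cv2.resize(ims[1][110:270,230:430],(375,300));save('v4.png',np.hstack([s,cv2.resize(ims[0][150:270,220:380],(400,300))]))
```

```text
[548.92528542   5.72449052 285.38005033] [-1.74432864e-01 -3.58844776e-02  1.83264756e+00  1.40453643e-05
  1.33614571e+00  1.09143744e+00]
top 95 modtop ((545.9960327148438, 4.152685165405273), (41.81317138671875, 20.03915786743164), 81.03274536132812) [-174.51136221 -145.54309021] [-535.78371964 -507.24833354] 129.79546276841984
top knob 72 ((445.3057861328125, 200.6778106689453), 11.989470481872559) [444.52824929 200.03150618 157.77513684]
top arm 160 ((467.52740478515625, 189.75369262695312), (22.978076934814453, 68.63714599609375), 63.3994255065918)
top head 389 [-9.25483565 58.61715147] [-558.95028631 -480.77457147]
scene 393 modtop ((547.1416625976562, 5.259513854980469), (60.38767623901367, 32.157127380371094), 18.43992805480957) [-174.27610638 -144.76606147] [-553.12051874 -495.31331253] 130.10371831910044
scene knob 53 ((448.91839599609375, 200.23561096191406), 11.533082008361816) [450.07467066 201.18947742 156.85183464]
scene arm 124 ((471.7706604003906, 189.7908935546875), (21.67113494873047, 65.00746154785156), 62.47241973876953)
scene head 286 [-9.34576214 59.65903898] [-562.42201394 -483.76546041]
wrist 1641 modtop ((546.1409912109375, 5.708288192749023), (59.92649459838867, 32.27391815185547), 17.311744689941406) [-173.3298151  -144.19657266] [-552.27901534 -493.88002639] 129.59227027284737
wrist knob 545 ((446.1483459472656, 202.40870666503906), 11.956098556518555) [448.16299573 200.40563132 157.21147108]
wrist arm 1038 ((468.1135559082031, 191.13548278808594), (22.36223602294922, 69.4671859741211), 63.507022857666016)
wrist head 2260 [-9.6206923  59.38980699] [-560.50211598 -483.12835198]
```

View pics/v4.png

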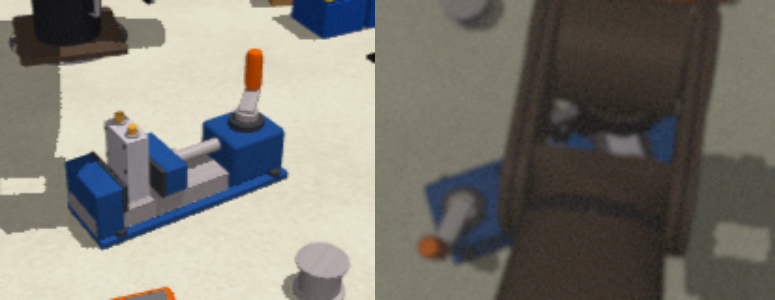

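The module stands in the gap, upright with sockets up; the scene and wrist views agree. The knob's crop position in the top picture is (430,247), which puts it at about (446.5,201) with the crank axis at about (491.3,178.9). Next move is to above the knob.

Run:
```python
from h import *
go([446.5,201,225],np.radians(107.5))
```

```text
turn [-0.0012  0.0023 -0.0008] shift [-0.0489 -0.2878  0.0723] rows>= 5.4
```

Request:
arm_command --commands '[[[0, 0, 0, -0.006, -0.04, 0.01, 0.3], [0, 0, 0, -0.014, -0.09, 0.02, 0.3], [0, 0, 0, -0.024, -0.14, 0.03, 0.3], [0, 0, 0, -0.034, -0.19, 0.05, 0.3], [0, 0, 0, -0.043, -0.24, 0.06, 0.3], [0, 0, 0, -0.049, -0.275, 0.07, 0.3], [0, 0, 0, -0.049, -0.288, 0.072, 0.3], [0, 0, 0, -0.049, -0.288, 0.072, 0.3], [0, 0, 0, -0.049, -0.288, 0.072, 0.3]]]'

```text
t: 9.22
tcp_pos: [447.0, 200.7, 225.5]
orientation: [0.988, 0.152, -0.001, 0.0]
wrist_force: [-0.4, -0.2, 0.5]
finger_gap: 59.9
grasp_force: 0.0
```

Run:
```python
from h import *
o=get_obs();print(o['tcp_pos'],o['joint_pos'])
c=capture('wrist');P=cloud(c,w2(c,o));save('w5.png',c['img'])
A=P[~np.isnan(P[...,0])];Z=A[:,2]
k=(Z>150)&(Z<170)&(abs(A[:,0]-446)<25)&(abs(A[:,1]-200)<25)
print(k.sum(),cv2.minEnclosingCircle(A[k][:,:2].astype(np.float32)),np.percentile(Z[k],95))
go([446.5,201,116],np.radians(107.5))
```

```text
[446.98305807 200.73685349 225.48142012] [ 2.15093954e-01 -1.24410446e-01  2.02537861e+00 -8.16107820e-04
  1.24222469e+00  1.48024619e+00]
740 ((445.9578857421875, 203.36483764648438), 11.821520805358887) 160.3601814513261
turn [ 0.0008  0.0009 -0.0012] shift [-0.001  -0.0014  0.1467] rows>= 2.6
```

Request:
arm_command --commands '[[[0, 0, 0, -0.001, -0.002, 0.03, 0.3], [0, 0, 0, -0.001, -0.002, 0.07, 0.3], [0, 0, 0, -0.001, -0.002, 0.11, 0.3], [0, 0, 0, -0.001, -0.002, 0.135, 0.3], [0, 0, 0, -0.001, -0.002, 0.146, 0.3], [0, 0, 0, -0.001, -0.002, 0.146, 1], [0, 0, 0, -0.001, -0.002, 0.146, 1], [0, 0, 0, -0.001, -0.002, 0.146, 1], [0, 0, 0, -0.001, -0.002, 0.146, 1], [0, 0, 0, -0.001, -0.002, 0.146, 1], [0, 0, 0, -0.001, -0.002, 0.146, 1], [0, 0, 0, -0.001, -0.002, 0.146, 1]]]' --grip_force 40

```text
t: 10.27
tcp_pos: [447.5, 202.4, 118.9]
orientation: [0.988, 0.152, 0.002, 0.0]
wrist_force: [1.1, -1.2, 6.7]
finger_gap: 23.3
grasp_force: 39.6
```

```bash
cat >> h.py <<'E'
AX=np.array([491.3,178.9])
def arc(a0,a1,n,r=50.,p0=None):
    o=get_obs();M=R.from_euler('z',0)
    y=np.radians(107.5+180);Y=np.array([np.cos(y),np.sin(y)]);X=np.array([-Y[1],Y[0]])
    a=np.radians(np.linspace(a0,a1,n+1));p=AX+r*np.c_[np.cos(a),np.sin(a)]
    d=p[1:]-(p[0] if p0 is None else p0)
    for r_ in d: print('[0,0,0,%.3f,%.3f,0,1],'%(r_@X/750,r_@Y/750),end=' ')
    print()
E
python3 - <<'E'
from h import *
o=get_obs();print(o['tcp_pos'],o['wrist_force']);d=o['tcp_pos'][:2]-AX;print(np.hypot(*d),np.degrees(np.arctan2(d[1],d[0])))
arc(153.7,63.7,12)
E
```

```text
[447.47011484 202.40927233 118.89353811] [ 1.14308201 -1.23974076  6.71809888]
49.736754204313776 151.79198554778165
[0,0,0,0.006,-0.006,0,1], [0,0,0,0.014,-0.011,0,1], [0,0,0,0.021,-0.015,0,1], [0,0,0,0.030,-0.018,0,1], [0,0,0,0.038,-0.020,0,1], [0,0,0,0.047,-0.021,0,1], [0,0,0,0.055,-0.020,0,1], [0,0,0,0.064,-0.019,0,1], [0,0,0,0.072,-0.016,0,1], [0,0,0,0.080,-0.012,0,1], [0,0,0,0.088,-0.008,0,1], [0,0,0,0.094,-0.002,0,1],
```

Request:
arm_command --commands '[[[0, 0, 0, 0.006, -0.006, 0, 1], [0, 0, 0, 0.014, -0.011, 0, 1], [0, 0, 0, 0.021, -0.015, 0, 1], [0, 0, 0, 0.03, -0.018, 0, 1], [0, 0, 0, 0.038, -0.02, 0, 1], [0, 0, 0, 0.047, -0.021, 0, 1], [0, 0, 0, 0.055, -0.02, 0, 1], [0, 0, 0, 0.064, -0.019, 0, 1], [0, 0, 0, 0.072, -0.016, 0, 1], [0, 0, 0, 0.08, -0.012, 0, 1], [0, 0, 0, 0.088, -0.008, 0, 1], [0, 0, 0, 0.094, -0.002, 0, 1]]]'

```text
t: 11.27
tcp_pos: [513.8, 226.4, 119.0]
orientation: [0.988, 0.152, 0.001, -0.001]
wrist_force: [-2.1, 3.7, 5.9]
finger_gap: 23.4
grasp_force: 39.9
```

Run:
```python
from h import *
o=get_obs();print(o['tcp_pos'],o['wrist_force'],o['orientation']);d=o['tcp_pos'][:2]-AX;print(np.hypot(*d),np.degrees(np.arctan2(d[1],d[0])))
arc(63.7,-26.3,12)
```

```text
[513.82230411 226.42376761 118.9561441 ] [-2.09222436  3.7142622   5.86416599] [ 0.98840963  0.151797    0.00143842 -0.00141566]
52.59051882027568 64.64294845057418
[0,0,0,0.006,0.006,0,1], [0,0,0,0.011,0.014,0,1], [0,0,0,0.015,0.021,0,1], [0,0,0,0.018,0.030,0,1], [0,0,0,0.020,0.038,0,1], [0,0,0,0.021,0.047,0,1], [0,0,0,0.020,0.055,0,1], [0,0,0,0.019,0.064,0,1], [0,0,0,0.016,0.072,0,1], [0,0,0,0.012,0.080,0,1], [0,0,0,0.008,0.088,0,1], [0,0,0,0.002,0.094,0,1],
```

Tracking is good and the forces are small. Second quarter.

Request:
arm_command --commands '[[[0, 0, 0, 0.006, 0.006, 0, 1], [0, 0, 0, 0.011, 0.014, 0, 1], [0, 0, 0, 0.015, 0.021, 0, 1], [0, 0, 0, 0.018, 0.03, 0, 1], [0, 0, 0, 0.02, 0.038, 0, 1], [0, 0, 0, 0.021, 0.047, 0, 1], [0, 0, 0, 0.02, 0.055, 0, 1], [0, 0, 0, 0.019, 0.064, 0, 1], [0, 0, 0, 0.016, 0.072, 0, 1], [0, 0, 0, 0.012, 0.08, 0, 1], [0, 0, 0, 0.008, 0.088, 0, 1], [0, 0, 0, 0.002, 0.094, 0, 1]]]'

```text
t: 12.27
tcp_pos: [537.1, 158.0, 118.9]
orientation: [0.988, 0.152, 0.002, -0.0]
wrist_force: [2.2, 1.1, 6.4]
finger_gap: 23.3
grasp_force: 39.9
```

Run:
```python
from h import *
o=get_obs();print(o['tcp_pos'],o['wrist_force']);d=o['tcp_pos'][:2]-AX;print(np.hypot(*d),np.degrees(np.arctan2(d[1],d[0])))
s=capture('scene');P=cloud(s,w2(s));save('s6.png',s['img'])
u=np.array([-0.3007,0.9537]);v=np.array([-0.9537,-0.3007])
A=P[~np.isnan(P[...,0])];S=A[:,:2]@u;W=A[:,:2]@v;Z=A[:,2]
k=(abs(W+522)<45)&(S<-90)&(S>-182)&(Z>76)&(Z<84);print('jaw',k.sum(),np.histogram(S[k],bins=np.arange(-184,-88,4)))
k=(abs(W+522)<45)&(abs(S+163)<24)&(Z>100)&(Z<137);print(np.percentile(S[k],[2,98]))
arc(-26.3,-116.3,12)
```

```text
[537.12040301 157.96335426 118.92203818] [2.17179915 1.12457169 6.44660777]
50.37710259900019 -24.55700935962319
jaw 264 (array([ 0,  0, 32,  5,  4,  4,  4,  5,  2,  8, 12, 14, 15, 21, 25, 21, 29,
       30, 28,  5,  0,  0,  0]), array([-184, -180, -176, -172, -168, -164, -160, -156, -152, -148, -144,
       -140, -136, -132, -128, -124, -120, -116, -112, -108, -104, -100,
        -96,  -92]))
[-175.24828417 -145.41989199]
[0,0,0,-0.006,0.006,0,1], [0,0,0,-0.014,0.011,0,1], [0,0,0,-0.021,0.015,0,1], [0,0,0,-0.030,0.018,0,1], [0,0,0,-0.038,0.020,0,1], [0,0,0,-0.047,0.021,0,1], [0,0,0,-0.055,0.020,0,1], [0,0,0,-0.064,0.019,0,1], [0,0,0,-0.072,0.016,0,1], [0,0,0,-0.080,0.012,0,1], [0,0,0,-0.088,0.008,0,1], [0,0,0,-0.094,0.002,0,1],
```

Request:
arm_command --commands '[[[0, 0, 0, -0.006, 0.006, 0, 1], [0, 0, 0, -0.014, 0.011, 0, 1], [0, 0, 0, -0.021, 0.015, 0, 1], [0, 0, 0, -0.03, 0.018, 0, 1], [0, 0, 0, -0.038, 0.02, 0, 1], [0, 0, 0, -0.047, 0.021, 0, 1], [0, 0, 0, -0.055, 0.02, 0, 1], [0, 0, 0, -0.064, 0.019, 0, 1], [0, 0, 0, -0.072, 0.016, 0, 1], [0, 0, 0, -0.08, 0.012, 0, 1], [0, 0, 0, -0.088, 0.008, 0, 1], [0, 0, 0, -0.094, 0.002, 0, 1]]]'

```text
t: 13.32
tcp_pos: [470.7, 136.1, 118.9]
orientation: [0.988, 0.151, 0.004, -0.001]
wrist_force: [4.1, 4.8, 4.0]
finger_gap: 23.2
grasp_force: 39.8
```

Run:
```python
from h import *
o=get_obs();print(o['tcp_pos'],o['wrist_force']);d=o['tcp_pos'][:2]-AX;print(np.hypot(*d),np.degrees(np.arctan2(d[1],d[0])))
s=capture('scene');P=cloud(s,w2(s))
u=np.array([-0.3007,0.9537]);v=np.array([-0.9537,-0.3007])
A=P[~np.isnan(P[...,0])];S=A[:,:2]@u;W=A[:,:2]@v;Z=A[:,2]
k=(abs(W+522)<45)&(S<-90)&(S>-140)&(Z>76)&(Z<84);print('jaw',k.sum(),np.percentile(S[k],[98]))
k=(abs(W+522)<45)&(abs(S+163)<24)&(Z>100)&(Z<137);print(np.percentile(S[k],[2,98]),np.median(Z[k&(Z>124)]))
arc(-116.3,-161.3,10)
```

```text
[470.74297919 136.08629407 118.89613354] [4.1039149  4.80435608 3.98771303]
47.49320498702721 -115.64801208889173
jaw 169 [-112.86748287]
[-180.27070742 -150.94630626] 129.9874412738809
[0,0,0,-0.004,-0.004,0,1], [0,0,0,-0.007,-0.008,0,1], [0,0,0,-0.010,-0.012,0,1], [0,0,0,-0.013,-0.017,0,1], [0,0,0,-0.015,-0.021,0,1], [0,0,0,-0.017,-0.026,0,1], [0,0,0,-0.018,-0.031,0,1], [0,0,0,-0.019,-0.036,0,1], [0,0,0,-0.020,-0.041,0,1], [0,0,0,-0.021,-0.047,0,1],
```

Request:
arm_command --commands '[[[0, 0, 0, -0.004, -0.004, 0, 1], [0, 0, 0, -0.007, -0.008, 0, 1], [0, 0, 0, -0.01, -0.012, 0, 1], [0, 0, 0, -0.013, -0.017, 0, 1], [0, 0, 0, -0.015, -0.021, 0, 1], [0, 0, 0, -0.017, -0.026, 0, 1], [0, 0, 0, -0.018, -0.031, 0, 1], [0, 0, 0, -0.019, -0.036, 0, 1], [0, 0, 0, -0.02, -0.041, 0, 1], [0, 0, 0, -0.021, -0.047, 0, 1]]]'

```text
t: 14.2
tcp_pos: [445.7, 163.9, 118.9]
orientation: [0.988, 0.152, 0.004, 0.001]
wrist_force: [7.0, -0.6, 4.0]
finger_gap: 23.2
grasp_force: 39.7
```

Run:
```python
from h import *
o=get_obs();print(o['tcp_pos'],o['wrist_force']);d=o['tcp_pos'][:2]-AX;print(np.hypot(*d),np.degrees(np.arctan2(d[1],d[0])))
arc(-161.3,-206.3,15)
```

```text
[445.67556359 163.93438202 118.91244073] [ 6.96795936 -0.56502155  4.02210171]
48.01623599889698 -161.83959926246973
[0,0,0,0.000,-0.003,0,1], [0,0,0,0.000,-0.007,0,1], [0,0,0,0.001,-0.010,0,1], [0,0,0,0.001,-0.014,0,1], [0,0,0,0.002,-0.017,0,1], [0,0,0,0.003,-0.021,0,1], [0,0,0,0.004,-0.024,0,1], [0,0,0,0.005,-0.027,0,1], [0,0,0,0.007,-0.030,0,1], [0,0,0,0.008,-0.034,0,1], [0,0,0,0.010,-0.037,0,1], [0,0,0,0.012,-0.039,0,1], [0,0,0,0.014,-0.042,0,1], [0,0,0,0.016,-0.045,0,1], [0,0,0,0.019,-0.048,0,1],
```

Still turning freely. From here I go in short 12° steps and watch the force.

Request:
arm_command --commands '[[[0, 0, 0, 0, -0.003, 0, 1], [0, 0, 0, 0, -0.007, 0, 1], [0, 0, 0, 0.001, -0.01, 0, 1], [0, 0, 0, 0.001, -0.014, 0, 1], [0, 0, 0, 0.001, -0.014, 0, 1]]]'

```text
t: 14.62
tcp_pos: [443.1, 174.4, 118.9]
orientation: [0.988, 0.152, 0.003, 0.001]
wrist_force: [4.9, 0.8, 5.7]
finger_gap: 23.1
grasp_force: 39.8
```

Request:
arm_command --commands '[[[0, 0, 0, 0.001, -0.004, 0, 1], [0, 0, 0, 0.002, -0.007, 0, 1], [0, 0, 0, 0.002, -0.007, 0, 1], [0, 0, 0, 0.002, -0.007, 0, 1]]]'

```text
t: 14.95
tcp_pos: [442.7, 179.6, 118.9]
orientation: [0.988, 0.152, 0.003, 0.001]
wrist_force: [2.9, -0.6, 6.2]
finger_gap: 22.9
grasp_force: 39.8
```

Request:
arm_command --commands '[[[0, 0, 0, 0.002, -0.003, 0, 1], [0, 0, 0, 0.003, -0.006, 0, 1], [0, 0, 0, 0.003, -0.006, 0, 1], [0, 0, 0, 0.003, -0.006, 0, 1]]]'

```text
t: 15.28
tcp_pos: [442.8, 183.8, 118.8]
orientation: [0.988, 0.152, 0.002, 0.002]
wrist_force: [0.9, -3.4, 8.5]
finger_gap: 23.2
grasp_force: 40.1
```

Request:
arm_command --commands '[[[0, 0, 0, 0.001, -0.003, 0, 1], [0, 0, 0, 0.003, -0.006, 0, 1], [0, 0, 0, 0.003, -0.006, 0, 1], [0, 0, 0, 0.003, -0.006, 0, 1]]]'

```text
t: 15.62
tcp_pos: [443.0, 187.3, 118.8]
orientation: [0.988, 0.153, 0.0, 0.004]
wrist_force: [-0.4, -9.0, 10.3]
finger_gap: 23.0
grasp_force: 40.4
```

Run:
```python
from h import *
o=get_obs();print(o['tcp_pos'],o['wrist_force']);d=o['tcp_pos'][:2]-AX;print(np.hypot(*d),np.degrees(np.arctan2(d[1],d[0])))
u=np.array([-0.3007,0.9537]);v=np.array([-0.9537,-0.3007])
s=capture('scene');P=cloud(s,w2(s));
A=P[~np.isnan(P[...,0])];S=A[:,:2]@u;W=A[:,:2]@v;Z=A[:,2]
k=(abs(W+522)<45)&(S<-90)&(S>-140)&(Z>76)&(Z<84);print('jaw',k.sum(),np.percentile(S[k],[98]))
k=(abs(W+522)<45)&(abs(S+166)<24)&(Z>100)&(Z<137);print(np.percentile(S[k],[2,98]),np.percentile(W[k],[2,98]),np.median(Z[k&(Z>124)]))
```

```text
[443.04657711 187.25819997 118.78538302] [-0.36668201 -8.97684593 10.30161997]
48.97195449557575 170.17303763578374
jaw 152 [-116.82235481]
[-183.75297641 -153.66591233] [-553.31410241 -495.44109686] 130.0898933692311
```

Module is against the fixed jaw and the resistance is rising. One more small push, then release.

Request:
arm_command --commands '[[[0, 0, 0, 0.002, -0.004, 0, 1], [0, 0, 0, 0.003, -0.007, 0, 1], [0, 0, 0, 0.003, -0.007, 0, 1], [0, 0, 0, 0.003, -0.007, 0, 1], [0, 0, 0, 0.003, -0.007, 0, 1]]]'

```text
t: 16.08
tcp_pos: [443.6, 191.0, 118.8]
orientation: [0.988, 0.154, -0.001, 0.006]
wrist_force: [-2.4, -15.8, 12.4]
finger_gap: 23.2
grasp_force: 40.8
```

Request:
arm_command --commands '[[[0, 0, 0, 0, 0, 0, 0.7], [0, 0, 0, 0, 0, 0, 0.5], [0, 0, 0, 0, 0, 0, 0.3], [0, 0, 0, 0, 0, 0, 0.3], [0, 0, 0, 0, 0, 0, 0.3], [0, 0, 0, 0, 0, 0, 0.3]]]'

```text
t: 16.58
tcp_pos: [441.7, 195.7, 116.3]
orientation: [0.988, 0.152, -0.001, -0.0]
wrist_force: [-0.4, -0.1, 0.5]
finger_gap: 59.9
grasp_force: 0.0
```

Request:
arm_command --commands '[[[0, 0, 0, 0, 0, -0.02, 0.3], [0, 0, 0, 0, 0, -0.06, 0.3], [0, 0, 0, 0, 0, -0.1, 0.3], [0, 0, 0, 0, 0, -0.14, 0.3], [0, 0, 0, 0, 0, -0.17, 0.3], [0, 0, 0, 0, 0, -0.18, 0.3], [0, 0, 0, 0, 0, -0.18, 0.3], [0, 0, 0, 0, 0, -0.18, 0.3]]]'

```text
t: 17.25
tcp_pos: [441.9, 195.7, 250.8]
orientation: [0.988, 0.152, -0.001, 0.0]
wrist_force: [0.4, -0.1, 0.2]
finger_gap: 59.8
grasp_force: 0.0
```

Run:
```python
from h import *
u=np.array([-0.3007,0.9537]);v=np.array([-0.9537,-0.3007])
ims=[]
for n in('scene','wrist'):
    o=get_obs();c=capture(n);P=cloud(c,w2(c,o));ims.append(c['img'])
    A=P[~np.isnan(P[...,0])];S=A[:,:2]@u;W=A[:,:2]@v;Z=A[:,2]
    k=(Z>150)&(Z<166)&(abs(A[:,0]-446)<25)&(abs(A[:,1]-190)<30);p=np.array(cv2.minEnclosingCircle(A[k][:,:2].astype(np.float32))[0]);d=p-AX
    print(n,'knob',p,np.hypot(*d),np.degrees(np.arctan2(d[1],d[0])))
    k=(abs(W+522)<45)&(S<-90)&(S>-135)&(Z>76)&(Z<84);print('jaw',k.sum(),np.percentile(S[k],[98]))
    k=(abs(W+522)<45)&(abs(S+168)<24)&(Z>100)&(Z<137);print(k.sum(),np.percentile(S[k],[2,98]),np.percentile(W[k],[2,98]),np.median(Z[k&(Z>124)]))
print(o['wrist_force'],o['tcp_pos'])
save('v7.png',np.hstack([cv2.resize(ims[0][110:270,230:430],(375,300)),cv2.resize(ims[1],(420,300))]))
```

```text
scene knob [442.08468628 181.59065247] 49.288809230078336 176.87069532128305
jaw 132 [-116.4685492]
406 [-183.81866969 -153.85929613] [-553.48818185 -495.78295855] 129.9733000227975
wrist knob [439.91299438 181.82897949] 51.47041156786863 176.73775933330825
jaw 1966 [-114.96677516]
3696 [-180.96513531 -152.21002922] [-552.14782639 -493.94953372] 129.3362472313617
[ 0.25411813 -0.34788961  0.2063886 ] [441.39785424 195.5315589  249.72853776]
```

View pics/v7.png

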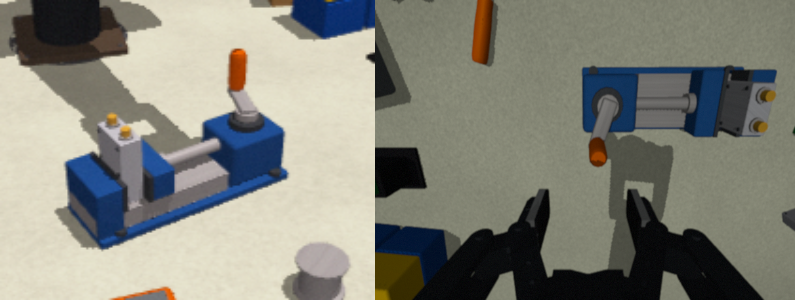

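The pictures show the module clamped upright between both jaws (scene crop 120,160), the knob free at wrist crop (597,150), and the gripper well clear. Handing in.

```bash
python3 -c "
from rig import *
print(close_job())"
```

```text
the job is handed in; nothing more can be done
None
```

The filter module stands sockets up on the vise bed, clamped against the fixed jaw, with the gripper clear and the job handed in at about 17 s; I had no direct reading of the jaw force, and the hand-in call returned no verdict.

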